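# Index the dividing head to its next division and pin it

## Robot

A 7-joint arm with a two-finger parallel gripper is mounted at the origin on the work surface. World frame = base frame: x ahead of the robot, y to its left, z up, the work surface at z = 0. Lengths are in m, angles in rad, forces in N, time in s.
With the tool pointing down it reaches from about 0.4 to 0.875 m from the base axis. Payload 6.5 kg.
Tool frame: the origin (TCP) lies between the finger pads; the fingertips stand 25 mm ahead of it and the grasp point (between the pads) lies 6 mm ahead of it; x points along the fingers, y is the direction in which the jaws open and shut, and the axes are right-handed (so a half turn about x gives the same grasp; the last joint's range is limited). The gripper opens to 88 mm and grips with 3 to 60 N. Pads are 18 mm wide; open, the fingers measure 123 mm over their backs; the gripper's body (75 mm by 187 mm) begins 45 mm behind the grasp point.
Start: joints at [-1.357, 0.536, -0.004, 1.538, 0.003, 1.067, -0.071], TCP at [0.18, 0.625, 0.264] pointing down, gripper open.
Joint ranges: [-2.7, 2.7], [-0.37, 2.16], [-1.27, 1.26], [0.24, 2.4], [-1.31, 4.45], [0.19, 1.91], [-2.76, 2.76]. Speed limits (rad/s): [2.39, 2.39, 3.14, 3.14, 3.14, 3.14, 3.14].

## Interface

Orientations are given as a unit quaternion [w, x, y, z].
In Python, from bench import * gives the robot as it stands.
- The arm moves only by the tool move_arm, never from a script. Its argument "series" is a list of rows, each an object with "jaw": the opening, from 0 (shut) to 1 (fully open); "dp": the shift along the world's x, y, z in mm, a list of three; "twist": the turn about the world's z in rad. A call has 1 to 10 rows; each row is the pose to reach, as a shift and turn from the pose measured when the call began; what a row does not reach only later rows make up. A row lasts 1/8 s, in which the tool goes at most 62.5 mm and 10.7 degrees, less where a joint would pass 70% of its speed; a pose out of reach is approached as far as the arm can. A call with a gripper value outside its range is refused whole. The fingers move at their own pace and stop on an object; "force" is the grip in N (left out, the last holds). Time passes only in rows, so rows that repeat a pose let the fingers close. It gives the time, the measured TCP pose, the force and the opening at its end, in the units of the state.
- get_state(): the state, without advancing time (a new reading comes with each control period).
- read_camera(name): name is "scene" or "top"; returns a dict with "img" (420x560x3 uint8, blue, green, red), "fx", "fy", "cx", "cy" (pixels), "position" and "attitude" of the camera in the world. Camera axes: x right, y up, looking along -z (the intrinsics and any distortion apply to the point x, -y, -z); pixel columns grow to the right and rows downward; lengths in m; the calibration is good to about 2 mm. A picture is of the moment at which its call begins. There is no depth.
- hand_in(): hands the job in, once; it reports no verdict.
Trained networks look in a picture, given as the dict that the camera call returned (one of the last four; its "shot" number tells which), for a name from the list of things; names that differ only in an ending like _2 or _b are one class to them, and where a whole thing is asked for, a point or a joint stands for the part that bears it (a point fixed in the world has none). Each returns a list of dicts, best first, with "conf" (0 to 1); they miss things now and then, are a little off and sometimes report something else, mostly with a low value. They report only what shows in the picture. A call takes as long as a camera call.
- cut_out(picture, label): "pixels" (420x560 bool, what is visible of it) and "bbox" ([left, top, right, bottom] in pixels, round what is visible of it).
The state is a dict: "t": time; "joint_pos": joint angles; "qvel": joint speeds; "effort": joint torques, N m; "position": TCP position; "orientation": TCP orientation; "wrist_force": force on the tool from outside, world axes, zero at the start; "ft_torque": the same for the moment, N m; "opening": finger opening in m.
Only numpy, scipy, OpenCV 4.12 (cv2) and the standard library are available. Lean on these libraries where they do the work, as an engineer would, in place of code of your own. Each camera call takes 0.05 s, during which the arm holds its last target. There are 200 camera calls.

## Task

The dividing head was left part-way between two divisions. Take its crank knob and wind the handwheel clockwise, seen from above, a few turns until it comes right up against its stop; feel for the stop and never strain the crank. Leave the wheel there, then take the index pin from the oak block and put it gently down the guide bore, fully home into the disc's next slot, let go, and leave everything else in its place.

Things in the scene. Friction and masses are not known exactly. Their poses are not given: they have to be found in the camera images.
- dividing_head: Grey cast dividing head fixed on a 220 x 210 mm steel base plate, 150 mm tall. Origin: on the table near the middle of the base plate; x: along the level spindle, towards the slotted disc and chuck; z up. The worm handwheel lies flat on its top, on the -y side.
- crank_axis (a point): Point on the vertical axis of the handwheel (aluminium, 96 mm across, top 172 mm above the table), at the height of crank_grip, 198 mm. About 0.12 N m turns it; it stays where left. 40 turns of it give 1 of the disc. At the division a rigid stop ends its clockwise travel, about 1.8 to 2.7 turns from the start.
- crank_grip (a point): Centre of the black crank knob's gripping length: an upright round knob 16 mm across, 174 to 222 mm above the table, standing on the handwheel 36 mm off its axis. The knob spins freely on its own pin, so a hand need not turn with the wheel.
- next_slot (a point): Mouth, at the rim, of the disc's next slot. The steel disc is 110 mm across, upright, centre 85 mm up, with 12 slots 12.5 mm wide and 12 mm deep. The slot starts on the +y side of the head and is drawn over to the top, straight under the guide bore, as the handwheel turns clockwise.
- bore_mouth (a point): Centre of the top of the vertical guide bore: an 11.5 mm hole, slightly chamfered, through a 30 mm steel block above the disc, 176 mm above the table. Its lower end is 6 mm above the disc's rim.
- pin_handle (a point): Middle of the steel index pin's upright handle (16 mm across, 38 mm long). The middle is 25 mm above the pin's shoulder (22 mm collar, 5 mm thick) and 71 mm above its tip. Pin about 90 g; z along it, up. It stands loose in a hole in the oak block, shoulder on the block's top, 50 mm above the table.
- pin_tip (a point): Lower end of the index pin: a plain shank 10 mm across and 46 mm long, tip chamfered to 7 mm. Fully home, its shoulder rests on top of the guide block, the tip 46 mm below bore_mouth, inside the slot; if no slot is under the bore it stops about 10 mm high on the disc's rim.
- oak_block: Fixed oak block 130 x 75 x 50 mm with two holes; the index pin stands in one, a thin punch in the other, 68 mm away. Origin under its centre, x along its length.
- centre_punch: Bystander: thin dark steel punch, 8 mm across, 95 mm long, standing in the oak block. Origin at its lower end.
- hammer: Bystander: small hammer lying on the table, 240 mm long.
- oil_pot: Bystander: small brass pot, 52 mm across, 50 mm tall, standing on the table.
- steel_anvil: Bystander: steel bench block, 70 x 70 x 30 mm, on the table.
- brass_rod: Bystander: brass rod 12 mm thick, about 100 mm long, lying on the table.
- blank0: Bystander: small brass ring, 25 mm across, 20 mm tall, standing in a steel tray.
- blank1: Bystander: small brass ring, 25 mm across, 20 mm tall, standing in a steel tray.
- index_pin: The whole loose steel index pin, 91 mm long; origin at its tip, z up along it (see pin_tip and pin_handle).
- handwheel (a joint): Wind-up, rad, of the stiff spring in the handwheel's hub, between wheel and worm: 0 unloaded, plus when the wheel is driven clockwise against a load, 12 N m per rad (10 N at the knob: 0.03). It does not count turns. The crank should never feel more than some 30 N (0.09); 8 to 15 N against the stop is ample.

How it is judged:
On the way, in this order (a step that is already met when the one before it is completed fails the run):
1. the handwheel is wound up against its stop, the next slot under the bore (y of next_slot in the frame of dividing_head between -0.0006 and 0.0006 m and z of next_slot in the frame of dividing_head above 0.13 m), for 0.2 s.
2. the index pin is fully home in the bore (z of pin_tip in the frame of bore_mouth below -0.044 m and horizontal distance between pin_tip and bore_mouth below 0.003 m), for 0.2 s.
At the end, for the whole second after the job is handed in: The handwheel is against its stop, so that the next slot stands under the guide bore (within 0.8 mm at the rim, about a tenth of a turn of the wheel); the index pin stands upright in the bore, at rest, fully home within 2 mm; everything is released and the bystanders are where they were (all of step 2 and y of next_slot in the frame of dividing_head between -0.0008 and 0.0008 m and z of next_slot in the frame of dividing_head above 0.13 m and linear speed of index_pin below 0.02 m/s and angle between index_pin's own z axis and vertical below 0.08 rad); the robot touches nothing.
It fails at once if the crank is strained: its sprung hub is wound up by more than 0.09 rad (about 30 N at the knob) (value of joint handwheel above 0.09 rad).
It fails at once if the index pin is forced: more than 40 N between it and the dividing head or its disc (contact force between index_pin and dividing_head above 40 N).
It fails at once if a bystander is moved by more than 20 mm (distance of any of hammer, oil_pot, steel_anvil, brass_rod, centre_punch, blank0, blank1 from where it was at the start of the episode above 0.02 m).
It also fails if it takes over 72 s, if anything falls off the work surface, if the arm or the gripper's body presses on something with over 40 N, if the wrist force passes 120 N, or if a joint passes its speed limit or range.

## Working session

There is one attempt and no reset: what is moved stays moved. The work goes in short steps, Python scripts to look and compute and a tool call to move; the robot and the scene stay as the last step left them, time stands still between calls to the robot, and variables do not carry over. Pictures are saved under pics/ and viewed, about 8 in all and at most 12, crops included, and the job is handed in when it is done.

Besides the shell and the picture viewer there is one more tool, called after "Emit:" as name(argument=value, ...) on one line, values as JSON. move_arm: Moves the arm, as the interface text tells. Its arguments: {"type":"object","properties":{"series":{"type":"array"},"force":{"type":"number"}},"required":["series"]}

```bash
mkdir -p pics; ls; cat > h.py <<'E'
from bench import *
import numpy as np, cv2
from scipy.spatial.transform import Rotation as R
def rot(c):
    a=np.array(c["attitude"],float)
    return R.from_quat(a[[1,2,3,0]]).as_matrix() if a.size==4 else a.reshape(3,3)
def at_z(c,u,v,z):
    d=rot(c)@np.array([(u-c["cx"])/c["fx"],-(v-c["cy"])/c["fy"],-1]);p=np.array(c["position"])
    return p+d*(z-p[2])/d[2]
def proj(c,P):
    q=rot(c).T@(np.array(P)-c["position"]);return c["cx"]-c["fx"]*q[0]/q[2],c["cy"]+c["fy"]*q[1]/q[2]
E
python3 - <<'E'
from h import *
ims=[]
for n in("scene","top"):
    c=read_camera(n);print({k:v for k,v in c.items() if k!="img"})
    cv2.imwrite(f"pics/a_{n}.png",cv2.resize(c["img"],(784,588)))
    for l in("dividing_head","handwheel","crank_grip","pin_handle","index_pin","oak_block","centre_punch","bore_mouth","next_slot"):
        try:
            print(l,[(round(d["conf"],2),d["bbox"],np.argwhere(d["pixels"]).mean(0)[::-1].round(1)) for d in cut_out(c,l)[:2]])
        except Exception as e: print(l,e)
print(get_state())
E
```

```text
pics
{'fx': 546.9151284495482, 'fy': 546.9151284495482, 'cx': 274.8068182681039, 'cy': 210.75542949782724, 'position': array([ 1.38511768, -0.78399827,  0.96639523]), 'attitude': array([0.81175132, 0.41139586, 0.1783733 , 0.37416067]), 'shot': 1}
dividing_head [(0.96, [172.9, 196.1, 290.7, 313.3], array([229.8, 255. ])), (0.21, [350.4, 233.1, 368.7, 255.6], array([359.8, 243.4]))]
handwheel [(0.78, [184.5, 197.7, 226.8, 240.0], array([206.3, 222.8]))]
crank_grip [(0.57, [185.0, 331.7, 196.8, 342.3], array([191.3, 337.5]))]
pin_handle [(0.62, [325.6, 176.2, 334.2, 192.9], array([328.9, 183.3])), (0.5, [309.1, 179.6, 359.1, 224.2], array([335.2, 201.7]))]
index_pin [(0.49, [324.8, 173.8, 328.8, 192.9], array([328.8, 183.8]))]
oak_block [(0.31, [349.1, 230.0, 368.5, 255.6], array([359.8, 243.5]))]
centre_punch [(0.58, [321.6, 176.7, 330.6, 193.3], array([328.9, 183.3]))]
bore_mouth [(0.67, [173.9, 196.6, 288.7, 312.5], array([229.7, 255.1]))]
next_slot [(0.87, [231.9, 230.6, 274.3, 269.8], array([254.1, 251.7])), (0.48, [346.1, 261.7, 386.2, 295.9], array([365.2, 276.9]))]
{'fx': 398.07
[... 934 characters left out ...]
array([302.5, 207. ]))]
{'t': 1.0, 'joint_pos': array([-1.35722446,  0.53640131, -0.00438924,  1.53787135,  0.00263556,
        1.06730168, -0.07119309]), 'qvel': array([ 0.00198603,  0.00021529,  0.00089707, -0.00010886,  0.0004829 ,
        0.00036442,  0.00155426]), 'effort': array([ 5.84543068e-04, -5.70906401e+01,  9.90674011e-01, -2.51917005e+01,
       -5.62255969e-02,  1.08052493e-02,  1.99783034e-05]), 'position': array([0.17950394, 0.62473045, 0.26372635]), 'orientation': array([ 0.70022588,  0.09858091,  0.70017857, -0.09856721]), 'wrist_force': array([ 0.22327129, -0.25954192, -0.45970134]), 'ft_torque': array([0.05104679, 0.05026844, 0.0179086 ]), 'opening': 0.08794480678592125}
```

```bash
python3 - <<'E'
from h import *
a=read_camera("scene")["img"][165:325,165:375];b=read_camera("top")["img"][170:300,150:410]
cv2.imwrite("pics/b1.png",cv2.resize(a,(788,600),interpolation=cv2.INTER_CUBIC))
cv2.imwrite("pics/b2.png",cv2.resize(b,(780,390),interpolation=cv2.INTER_CUBIC))
E
```

```text
(no output)
```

View pics/b1.png

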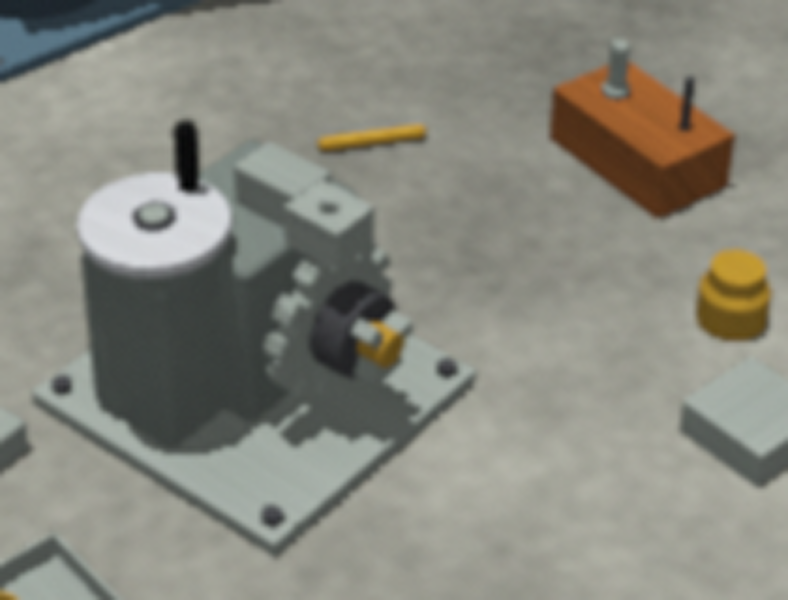

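View pics/b2.png

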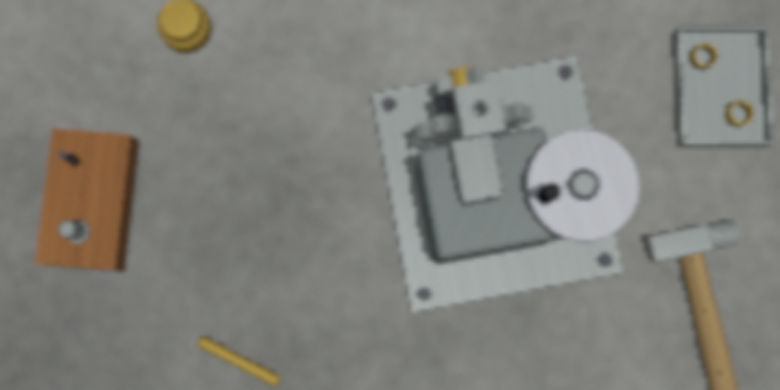

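View pics/a_top.png

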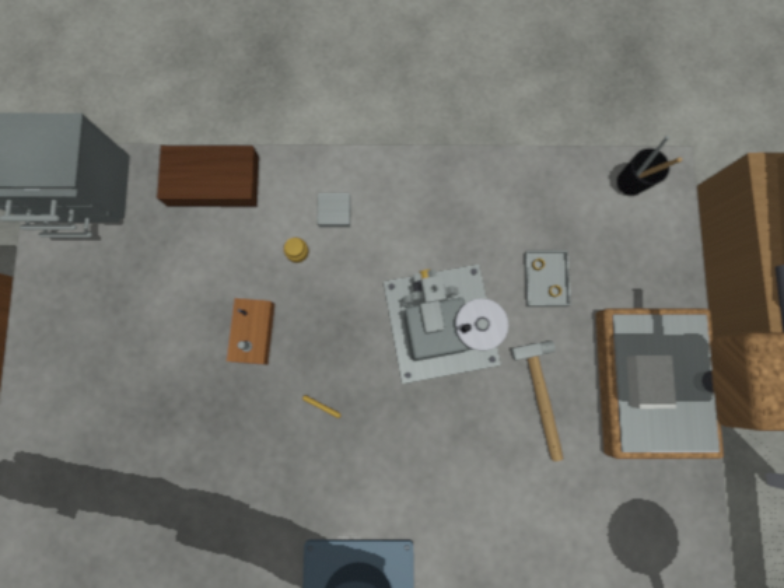

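The scene view (b1) shows the wheel hub at (154,214), knob at (186,155), bore at (329,208) and pin at (620,70). The top view (b2) shows the hub at (583,184), bore at (480,108) and pin at (70,231). Next I'll triangulate these from both views.

```bash
cat >> h.py <<'E'
def tri(c1,p1,c2,p2):
    A=[];b=[]
    for c,(u,v) in((c1,p1),(c2,p2)):
        d=rot(c)@np.array([(u-c["cx"])/c["fx"],-(v-c["cy"])/c["fy"],-1]);d/=np.linalg.norm(d)
        M=np.eye(3)-np.outer(d,d);A.append(M);b.append(M@c["position"])
    return np.linalg.lstsq(np.vstack(A),np.hstack(b),rcond=None)[0]
E
python3 - <<'E'
from h import *
s=read_camera("scene");t=read_camera("top")
S=lambda x,y:(165+x/3.752-.4,165+y/3.75-.4)
T=lambda x,y:(150+x/3-.35,170+y/3-.35)
for n,a,b,z in(("hub",(154,213),(583,184),.174),("bore",(329,208),(480,108),.176),("knobtop",(185,125),(545,194),.222),("knobbot",(189,187),(545,194),.174),("pintop",(620,43),(67,230),.094),("pincollar",(616,91),(75,231),.052),("punchtop",(689,80),(63,155),.1)):
    print(n,at_z(s,*S(*a),z).round(4),at_z(t,*T(*b),z).round(4),tri(s,S(*a),t,T(*b)).round(4))
# wheel by brightness
for c,roi in((s,(165,325,165,240)),(t,(200,260,315,370))):
    g=c["img"].min(2).copy();m=np.zeros_like(g);y0,y1,x0,x1=roi;m[y0:y1,x0:x1]=(g[y0:y1,x0:x1]>185)
    k=cv2.findContours(m,cv2.RETR_EXTERNAL,cv2.CHAIN_APPROX_NONE)[0];k=max(k,key=cv2.contourArea)
    W=np.array([at_z(c,*p,.172)[:2] for p in cv2.convexHull(k)[:,0]],np.float32)
    print("wheel",cv2.minEnclosingCircle(W),cv2.fitEllipse(W))
# base plate yaw from bolts (b2 px)
B=[at_z(t,*T(*p),.012)[:2] for p in((389,104),(565,72),(604,260),(424,294))];print(np.array(B).round(4),np.mean(B,0))
O=[at_z(t,*T(*p),.05)[:2] for p in((53,130),(134,137),(124,270),(37,263))];print(np.array(O).round(4))
E
```

```text
hub [ 0.521  -0.2286  0.174 ] [ 0.5237 -0.2301  0.174 ] [ 0.5234 -0.2299  0.1761]
bore [ 0.5891 -0.1426  0.176 ] [ 0.5889 -0.1429  0.176 ] [ 0.589  -0.1427  0.176 ]
knobtop [ 0.5123 -0.1955  0.222 ] [ 0.5104 -0.1908  0.222 ] [ 0.5099 -0.1923  0.2192]
knobbot [ 0.5131 -0.1958  0.174 ] [ 0.5151 -0.1975  0.174 ] [ 0.515  -0.1972  0.1758]
pintop [0.4881 0.2313 0.094 ] [0.4895 0.2276 0.094 ] [0.49   0.2278 0.0962]
pincollar [0.4916 0.2279 0.052 ] [0.4914 0.2309 0.052 ] [0.4908 0.2304 0.0507]
punchtop [0.5634 0.228  0.1   ] [0.5575 0.2328 0.1   ] [0.5582 0.2343 0.0946]
wheel ((0.522926390171051, -0.23046649992465973), 0.04686566814780235) ((0.5231043100357056, -0.23049220442771912), (0.0921541154384613, 0.09319370985031128), 70.93417358398438)Traceback (most recent call last):
  File "<stdin>", line 12, in <module>
cv2.error: OpenCV(4.12.0) /io/opencv/modules/imgproc/src/shapedescr.cpp:361: error: (-201:Incorrect size of input array) There should be at least 5 points to fit the ellipse in function 'fitEllipseNoDirect'
```

```bash
cat >> h.py <<'E'
BORE=np.array([.589,-.1427,.176])
def polar(c,yaw,t=.006,r0=.036,r1=.064,C=None):
    C=np.array([.589,-.1427,.085]) if C is None else C
    n=np.array([np.cos(yaw),np.sin(yaw),0]);ey=np.array([-n[1],n[0],0])
    th=np.deg2rad(np.arange(-180,180,.5));rr=np.arange(r0,r1,.0005)
    P=(C+n*t)+rr[:,None,None]*(np.sin(th)[None,:,None]*ey+np.cos(th)[None,:,None]*np.array([0,0,1]))
    q=(P-c["position"])@rot(c)
    u=c["cx"]-c["fx"]*q[...,0]/q[...,2];v=c["cy"]+c["fy"]*q[...,1]/q[...,2]
    return cv2.remap(c["img"],u.astype(np.float32),v.astype(np.float32),cv2.INTER_CUBIC)
E
python3 - <<'E'
from h import *
s=read_camera("scene");t=read_camera("top")
T=lambda x,y:(150+x/3-.35,170+y/3-.35)
B=np.array([at_z(t,*T(*p),.012)[:2] for p in((389,104),(565,72),(604,260),(424,294))]);print(B.round(4),B.mean(0))
for i,j in((3,0),(2,1)): d=B[j]-B[i];print(np.degrees(np.arctan2(d[1],d[0])))
for i,j in((1,0),(2,3)): d=B[j]-B[i];print(np.degrees(np.arctan2(d[1],d[0]))-90)
d=B[0]-B[3]+B[1]-B[2];yaw=np.arctan2(d[1],d[0]);print("yaw",yaw)
rows=[]
for tt in(.004,.006,.008): rows.append(cv2.resize(polar(s,yaw,tt),(720,120)))
k=cv2.resize(s["img"][205:290,225:300],(560,635-35));k2=np.vstack(rows)
cv2.imwrite("pics/pol.png",k2);cv2.imwrite("pics/disc.png",k)
print(get_state()["t"])
E
```

```text
[[ 0.6208 -0.0661]
 [ 0.6538 -0.2429]
 [ 0.4663 -0.2766]
 [ 0.4333 -0.1002]] [ 0.54354959 -0.17146038]
10.32187541152728
10.197034074738424
10.573811462804557
10.591124293975057
yaw 0.17906141318934207
1.3
```

View pics/pol.png

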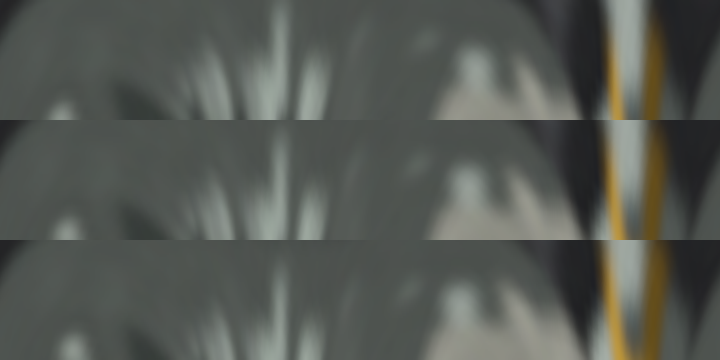

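Emit:
move_arm(series=[{"jaw": 0.6, "dp": [40, -60, 40], "twist": -0.17}, {"jaw": 0.6, "dp": [80, -120, 60], "twist": -0.35}, {"jaw": 0.6, "dp": [120, -180, 60], "twist": -0.53}, {"jaw": 0.6, "dp": [160, -240, 60], "twist": -0.7}, {"jaw": 0.6, "dp": [200, -300, 60], "twist": -0.88}, {"jaw": 0.6, "dp": [240, -360, 60], "twist": -1.05}, {"jaw": 0.6, "dp": [270, -420, 60], "twist": -1.23}, {"jaw": 0.6, "dp": [300, -480, 60], "twist": -1.4}, {"jaw": 0.6, "dp": [320, -540, 60], "twist": -1.57}, {"jaw": 0.6, "dp": [330, -600, 60], "twist": -1.6}])

```text
t: 2.55
position: [0.4876, 0.0947, 0.324]
orientation: [0.417, 0.572, 0.416, -0.571]
wrist_force: [0.2, -0.2, 0.1]
opening: 0.0528
```

The polar strip (pol.png) is too blurred by chuck and shadow to read the slot phase, so I'll find the stop by feel. Next I go to the knob.

Emit:
move_arm(series=[{"jaw": 0.6, "dp": [5, -60, 0], "twist": 0}, {"jaw": 0.6, "dp": [10, -120, -10], "twist": 0}, {"jaw": 0.6, "dp": [15, -180, -30], "twist": 0}, {"jaw": 0.6, "dp": [20, -240, -50], "twist": 0}, {"jaw": 0.6, "dp": [25, -291, -64], "twist": 0}, {"jaw": 0.6, "dp": [25, -291, -64], "twist": 0}, {"jaw": 0.6, "dp": [25, -291, -90], "twist": 0}, {"jaw": 0.6, "dp": [25, -291, -115], "twist": 0}, {"jaw": 0.6, "dp": [25, -291, -115], "twist": 0}])

```text
t: 3.68
position: [0.5118, -0.1946, 0.2079]
orientation: [-0.416, -0.571, -0.418, 0.571]
wrist_force: [-0.4, 0.8, 0.5]
opening: 0.0526
```

```bash
python3 - <<'E'
from h import *
s=read_camera("scene");t=read_camera("top")
a=cv2.resize(s["img"][150:300,160:300],(420,450),interpolation=cv2.INTER_CUBIC);b=cv2.resize(t["img"][170:290,280:385],(394,450),interpolation=cv2.INTER_CUBIC)
cv2.imwrite("pics/c.png",np.hstack([a,b])[:,:800]);print(get_state())
E
```

```text
{'t': 3.775, 'joint_pos': array([-0.17943669,  0.49178214,  0.60962705,  1.88474047, -0.36155244,
        0.87445922,  0.29970575]), 'qvel': array([ 0.00219532, -0.01102803,  0.00825168, -0.01000581, -0.00195462,
       -0.00407044,  0.00377857]), 'effort': array([-4.57488501e-02, -4.29191780e+01,  7.84790218e+00, -2.00628054e+01,
       -6.55719358e-02,  5.66182157e-02,  4.29295498e-03]), 'position': array([ 0.51304853, -0.19568739,  0.20983482]), 'orientation': array([ 0.41702573,  0.57185034,  0.41649147, -0.57062385]), 'wrist_force': array([ 0.40592996,  0.19873184, -0.60927529]), 'ft_torque': array([-0.02959237,  0.08838423,  0.00780301]), 'opening': 0.05301784340205327}
```

View pics/c.png

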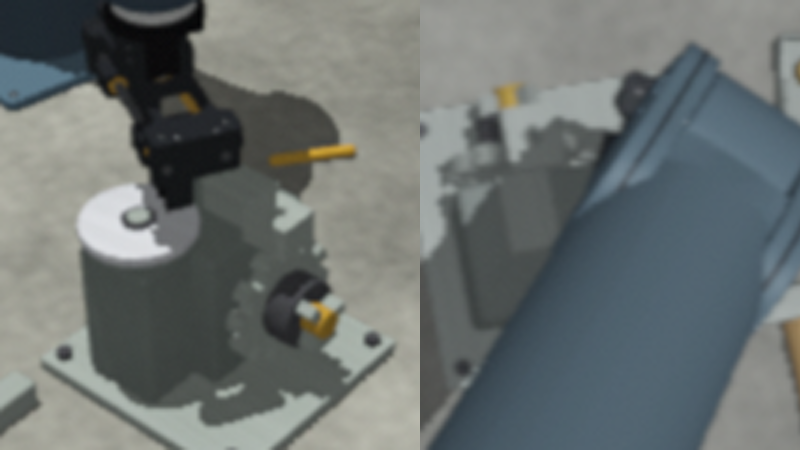

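The fingers straddle the knob (scene half, around (165,190)). Closing gently.

Emit:
move_arm(series=[{"jaw": 0, "dp": [0, 0, 0], "twist": 0}, {"jaw": 0, "dp": [0, 0, 0], "twist": 0}, {"jaw": 0, "dp": [0, 0, 0], "twist": 0}, {"jaw": 0, "dp": [0, 0, 0], "twist": 0}, {"jaw": 0, "dp": [0, 0, 0], "twist": 0}], force=15)

```text
t: 4.4
position: [0.5133, -0.1957, 0.21]
orientation: [0.417, 0.572, 0.416, -0.571]
wrist_force: [-0.2, 0.5, -0.0]
opening: 0.0149
```

```bash
cat > arc.py <<'E'
import sys,json
from h import *
# arc.py cx cy turn_deg rows [twist_total]: rows along circle from current position, clockwise
def arc(p,C,deg,n,r=36,tw=0):
    a0=np.arctan2(p[1]-C[1],p[0]-C[0]);out=[]
    for i in range(1,n+1):
        a=a0-np.radians(deg)*i/n
        out.append([round(float(1000*(C[0]-p[0])+r*np.cos(a))),round(float(1000*(C[1]-p[1])+r*np.sin(a)))])
    return np.degrees(a0).round(1),out
if __name__=="__main__":
    st=get_state();c=[float(v) for v in sys.argv[1:5]]
    print(st["t"],st["position"].round(4),st["wrist_force"].round(1),st["ft_torque"].round(2),round(st["opening"],4),st["joint_pos"][6].round(2))
    print(arc(st["position"],c[:2],c[2],int(c[3])))
E
python3 arc.py .523 -.230 90 10
```

```text
4.4 [ 0.5133 -0.1957  0.21  ] [-0.2  0.5 -0. ] [-0.07  0.02  0.03] 0.0149 0.3
(np.float64(105.9), [[5, 1], [11, 2], [17, 1], [22, 0], [27, -3], [32, -6], [36, -10], [40, -14], [42, -19], [44, -24]])
```

Emit:
move_arm(series=[{"jaw": 0, "dp": [5, 1, 0], "twist": 0}, {"jaw": 0, "dp": [11, 2, 0], "twist": 0}, {"jaw": 0, "dp": [17, 1, 0], "twist": 0}, {"jaw": 0, "dp": [22, 0, 0], "twist": 0}, {"jaw": 0, "dp": [27, -3, 0], "twist": 0}, {"jaw": 0, "dp": [32, -6, 0], "twist": 0}, {"jaw": 0, "dp": [36, -10, 0], "twist": 0}, {"jaw": 0, "dp": [40, -14, 0], "twist": 0}, {"jaw": 0, "dp": [42, -19, 0], "twist": 0}, {"jaw": 0, "dp": [44, -24, 0], "twist": 0}])

```text
t: 5.65
position: [0.5583, -0.2195, 0.2102]
orientation: [0.418, 0.572, 0.416, -0.57]
wrist_force: [0.7, 4.7, 1.1]
opening: 0.0154
```

```bash
python3 arc.py .523 -.230 160 10
```

```text
5.65 [ 0.5583 -0.2195  0.2102] [0.7 4.7 1.1] [ 0.88 -0.06  0.01] 0.0154 0.32
(np.float64(16.5), [[1, -10], [-1, -20], [-5, -29], [-11, -37], [-19, -43], [-29, -46], [-39, -46], [-49, -44], [-57, -39], [-64, -32]])
```

Emit:
move_arm(series=[{"jaw": 0, "dp": [1, -10, 0], "twist": 0}, {"jaw": 0, "dp": [-1, -20, 0], "twist": 0}, {"jaw": 0, "dp": [-5, -29, 0], "twist": 0}, {"jaw": 0, "dp": [-11, -37, 0], "twist": 0}, {"jaw": 0, "dp": [-19, -43, 0], "twist": 0}, {"jaw": 0, "dp": [-29, -46, 0], "twist": 0}, {"jaw": 0, "dp": [-39, -46, 0], "twist": 0}, {"jaw": 0, "dp": [-49, -44, 0], "twist": 0}, {"jaw": 0, "dp": [-57, -39, 0], "twist": 0}, {"jaw": 0, "dp": [-64, -32, 0], "twist": 0}])

```text
t: 6.9
position: [0.4945, -0.2513, 0.2102]
orientation: [0.418, 0.573, 0.416, -0.569]
wrist_force: [8.8, 1.5, -7.1]
opening: 0.0153
```

```bash
python3 arc.py .523 -.230 160 10
```

```text
6.9 [ 0.4945 -0.2513  0.2102] [ 8.8  1.5 -7.1] [ 0.27 -1.78 -0.01] 0.0153 0.41
(np.float64(-143.2), [[-5, 9], [-7, 18], [-7, 28], [-4, 38], [2, 46], [10, 52], [19, 56], [29, 57], [39, 56], [48, 51]])
```

```bash
python3 arc.py .524 -.2295 160 10
```

```text
6.9 [ 0.4945 -0.2513  0.2102] [ 8.8  1.5 -7.1] [ 0.27 -1.78 -0.01] 0.0153 0.41
(np.float64(-143.5), [[-4, 9], [-6, 19], [-6, 29], [-2, 38], [3, 47], [11, 53], [21, 57], [30, 58], [40, 56], [49, 52]])
```

Emit:
move_arm(series=[{"jaw": 0, "dp": [-4, 9, 0], "twist": 0}, {"jaw": 0, "dp": [-6, 19, 0], "twist": 0}, {"jaw": 0, "dp": [-6, 29, 0], "twist": 0}, {"jaw": 0, "dp": [-2, 38, 0], "twist": 0}, {"jaw": 0, "dp": [3, 47, 0], "twist": 0}, {"jaw": 0, "dp": [11, 53, 0], "twist": 0}, {"jaw": 0, "dp": [21, 57, 0], "twist": 0}, {"jaw": 0, "dp": [30, 58, 0], "twist": 0}, {"jaw": 0, "dp": [40, 56, 0], "twist": 0}, {"jaw": 0, "dp": [49, 52, 0], "twist": 0}])

```text
t: 8.15
position: [0.5433, -0.1992, 0.2099]
orientation: [0.418, 0.572, 0.416, -0.57]
wrist_force: [-6.4, -3.5, -0.3]
opening: 0.0156
```

```bash
python3 arc.py .524 -.2295 160 10
```

```text
8.15 [ 0.5433 -0.1992  0.2099] [-6.4 -3.5 -0.3] [-0.56  1.48  0.  ] 0.0156 0.29
(np.float64(57.5), [[8, -6], [13, -15], [16, -24], [17, -34], [14, -44], [9, -53], [2, -60], [-7, -64], [-17, -66], [-27, -65]])
```

```bash
sed -i 's/r=36/r=35.4/' arc.py; python3 arc.py .5236 -.2297 160 10
```

```text
8.15 [ 0.5433 -0.1992  0.2099] [-6.4 -3.5 -0.3] [-0.56  1.48  0.  ] 0.0156 0.29
(np.float64(57.2), [[7, -7], [12, -15], [15, -25], [15, -35], [13, -44], [8, -53], [1, -59], [-8, -64], [-18, -66], [-28, -65]])
```

Emit:
move_arm(series=[{"jaw": 0, "dp": [7, -7, 0], "twist": 0}, {"jaw": 0, "dp": [12, -15, 0], "twist": 0}, {"jaw": 0, "dp": [15, -25, 0], "twist": 0}, {"jaw": 0, "dp": [15, -35, 0], "twist": 0}, {"jaw": 0, "dp": [13, -44, 0], "twist": 0}, {"jaw": 0, "dp": [8, -53, 0], "twist": 0}, {"jaw": 0, "dp": [1, -59, 0], "twist": 0}, {"jaw": 0, "dp": [-8, -64, 0], "twist": 0}, {"jaw": 0, "dp": [-18, -66, 0], "twist": 0}, {"jaw": 0, "dp": [-28, -65, 0], "twist": 0}])

```text
t: 9.4
position: [0.5144, -0.2649, 0.21]
orientation: [0.418, 0.572, 0.416, -0.57]
wrist_force: [4.2, -0.2, -0.4]
opening: 0.0159
```

```bash
python3 arc.py .5236 -.2297 60 8; python3 - <<'E'
from h import *
s=read_camera("scene");np.save("s1.npy",s["img"])
cv2.imwrite("pics/d.png",cv2.resize(s["img"][195:300,215:305],(514,600),interpolation=cv2.INTER_CUBIC))
E
```

```text
9.4 [ 0.5144 -0.2649  0.21  ] [ 4.2 -0.2 -0.4] [-0.08 -0.8  -0.06] 0.0159 0.42
(np.float64(-104.6), [[-4, 2], [-8, 4], [-12, 7], [-16, 10], [-19, 13], [-21, 17], [-23, 21], [-25, 26]])
```

View pics/d.png

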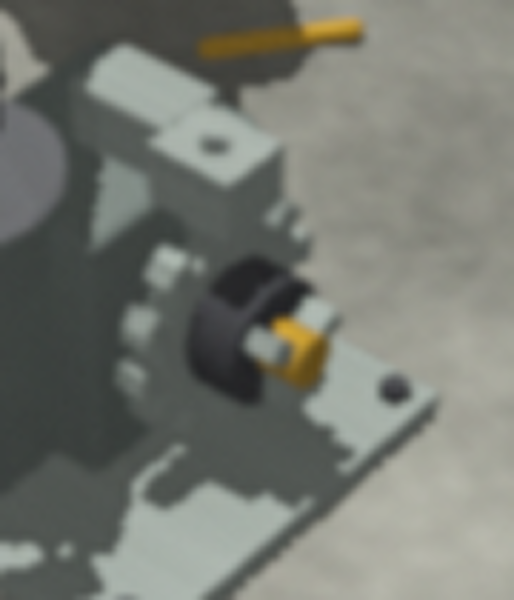

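```bash
python3 - <<'E'
from h import *
s=read_camera("scene");yaw=.1815
n=np.array([np.cos(yaw),np.sin(yaw),0]);ey=np.array([-n[1],n[0],0])
C=np.array([.589,-.1427,.085])
for th in range(-100,60,5):
    a=np.radians(th);P=C+.055*(np.sin(a)*ey+np.cos(a)*np.array([0,0,1]))
    o=[]
    for t in(-.005,0,.005):
        u,v=proj(s,P+n*t);o+= [round((u-215+.4)*5.711),round((v-195+.4)*5.714)]
    print(th,o)
print(proj(s,BORE))
E
```

```text
-100 [124, 390, 133, 395, 142, 400]
-95 [123, 382, 132, 387, 141, 392]
-90 [122, 374, 131, 379, 140, 384]
-85 [122, 365, 131, 370, 140, 375]
-80 [123, 356, 132, 361, 141, 366]
-75 [124, 346, 133, 351, 142, 356]
-70 [126, 336, 135, 341, 144, 346]
-65 [129, 326, 138, 331, 147, 336]
-60 [132, 315, 141, 320, 150, 325]
-55 [136, 305, 145, 310, 154, 315]
-50 [141, 294, 150, 299, 159, 304]
-45 [146, 284, 155, 289, 164, 294]
-40 [151, 274, 160, 279, 169, 284]
-35 [157, 264, 166, 269, 175, 274]
-30 [164, 254, 173, 259, 182, 264]
-25 [170, 245, 179, 250, 188, 255]
-20 [177, 236, 186, 241, 195, 246]
-15 [184, 228, 193, 233, 202, 238]
-10 [192, 221, 201, 226, 210, 231]
-5 [199, 214, 208, 219, 217, 224]
0 [206, 209, 215, 213, 224, 218]
5 [214, 203, 223, 208, 232, 213]
10 [221, 199, 230, 204, 239, 209]
15 [228, 196, 237, 201, 246, 205]
20 [235, 193, 244, 198, 253, 203]
25 [242, 192, 251, 196, 260, 201]
30 [248, 191, 257, 196, 266, 200]
35 [254, 191, 263, 196, 272, 201]
40 [260, 192, 269, 197, 278, 202]
45 [265, 194, 274, 199, 283, 204]
50 [270, 197, 279, 202, 288, 206]
55 [274, 201, 283, 205, 292, 210]
(np.float64(252.2205107275096), np.float64(220.06912645015674))
```

Teeth patches in d.png at (165,268), (140,325) and (130,378) put the next slot about 10° of disc (about 1 turn) short. I'll wind another half turn, then measure again.

```bash
python3 arc.py .5236 -.2297 160 10
```

```text
9.5 [ 0.5135 -0.2646  0.21  ] [ 0.1 -0.8  2.2] [-0.34  0.22  0.04] 0.0156 0.42
(np.float64(-106.2), [[-9, 5], [-16, 11], [-22, 19], [-25, 29], [-25, 39], [-23, 48], [-18, 57], [-11, 64], [-2, 68], [8, 70]])
```

Emit:
move_arm(series=[{"jaw": 0, "dp": [-9, 5, 0], "twist": 0}, {"jaw": 0, "dp": [-16, 11, 0], "twist": 0}, {"jaw": 0, "dp": [-22, 19, 0], "twist": 0}, {"jaw": 0, "dp": [-25, 29, 0], "twist": 0}, {"jaw": 0, "dp": [-25, 39, 0], "twist": 0}, {"jaw": 0, "dp": [-23, 48, 0], "twist": 0}, {"jaw": 0, "dp": [-18, 57, 0], "twist": 0}, {"jaw": 0, "dp": [-11, 64, 0], "twist": 0}, {"jaw": 0, "dp": [-2, 68, 0], "twist": 0}, {"jaw": 0, "dp": [8, 70, 0], "twist": 0}], force=12)

```text
t: 10.75
position: [0.5205, -0.1939, 0.2097]
orientation: [0.416, 0.571, 0.417, -0.571]
wrist_force: [-3.6, -3.3, 3.2]
opening: 0.0152
```

```bash
python3 arc.py .5236 -.2297 60 10; python3 - <<'E'
from h import *
s=read_camera("scene");np.save("s2.npy",s["img"])
cv2.imwrite("pics/e.png",cv2.resize(s["img"][195:300,215:305],(514,600),interpolation=cv2.INTER_CUBIC))
E
```

```text
10.75 [ 0.5205 -0.1939  0.2097] [-3.6 -3.3  3.2] [-0.84  0.85 -0.02] 0.0152 0.29
(np.float64(94.9), [[4, 0], [7, -1], [11, -1], [15, -2], [18, -4], [21, -5], [24, -8], [27, -10], [30, -13], [32, -16]])
```

View pics/e.png

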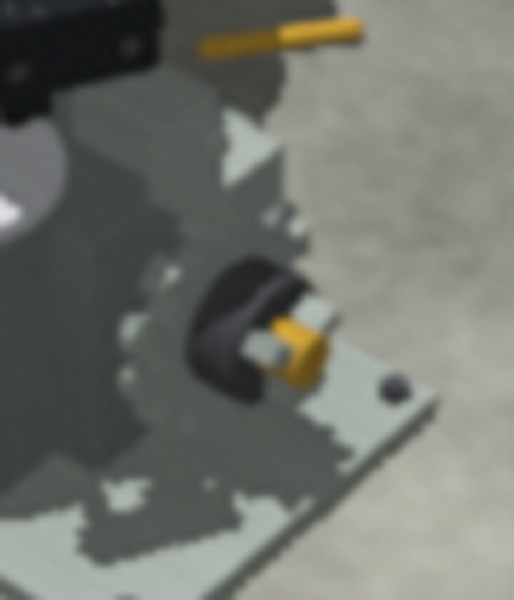

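Shadow hides much of it in e.png, with teeth near (133,328) and (128,375). I estimate 0.4 to 0.67 turn left. I'll advance 80°, then feel with smaller steps.

```bash
python3 arc.py .5236 -.2297 80 10
```

```text
10.8 [ 0.5223 -0.1938  0.2098] [-2.2 -2.1  2.2] [-0.74  0.71 -0.02] 0.0154 0.29
(np.float64(92.1), [[5, -1], [10, -2], [15, -3], [19, -5], [23, -8], [27, -11], [30, -15], [33, -19], [35, -24], [36, -28]])
```

Emit:
move_arm(series=[{"jaw": 0, "dp": [5, -1, 0], "twist": 0}, {"jaw": 0, "dp": [10, -2, 0], "twist": 0}, {"jaw": 0, "dp": [15, -3, 0], "twist": 0}, {"jaw": 0, "dp": [19, -5, 0], "twist": 0}, {"jaw": 0, "dp": [23, -8, 0], "twist": 0}, {"jaw": 0, "dp": [27, -11, 0], "twist": 0}, {"jaw": 0, "dp": [30, -15, 0], "twist": 0}, {"jaw": 0, "dp": [33, -19, 0], "twist": 0}, {"jaw": 0, "dp": [35, -24, 0], "twist": 0}, {"jaw": 0, "dp": [36, -28, 0], "twist": 0}], force=10)

```text
t: 12.05
position: [0.5588, -0.2196, 0.2097]
orientation: [0.416, 0.572, 0.419, -0.57]
wrist_force: [-1.2, 2.9, 5.8]
opening: 0.0157
```

```bash
python3 arc.py .5236 -.2297 40 8; python3 - <<'E'
from h import *
s=read_camera("scene");np.save("s3.npy",s["img"])
cv2.imwrite("pics/f.png",cv2.resize(s["img"][195:300,215:305],(514,600),interpolation=cv2.INTER_CUBIC))
E
```

```text
12.05 [ 0.5588 -0.2196  0.2097] [-1.2  2.9  5.8] [0.64 0.54 0.02] 0.0157 0.32
(np.float64(16.0), [[0, -3], [0, -6], [0, -9], [0, -13], [0, -16], [-1, -19], [-2, -22], [-3, -24]])
```

View pics/f.png

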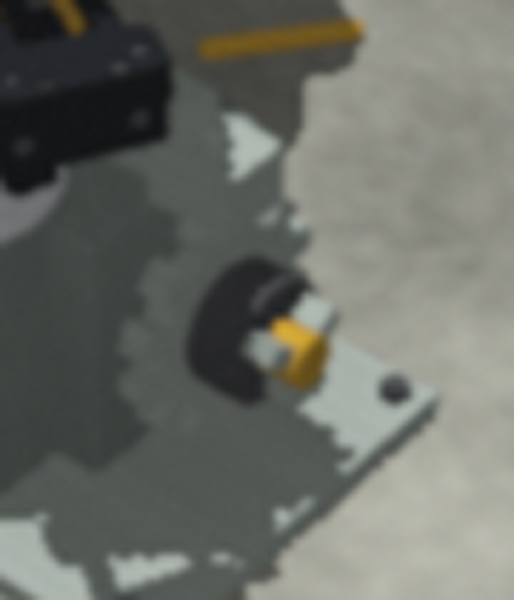

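Emit:
move_arm(series=[{"jaw": 0, "dp": [0, -3, 0], "twist": 0}, {"jaw": 0, "dp": [0, -6, 0], "twist": 0}, {"jaw": 0, "dp": [0, -9, 0], "twist": 0}, {"jaw": 0, "dp": [0, -13, 0], "twist": 0}, {"jaw": 0, "dp": [0, -16, 0], "twist": 0}, {"jaw": 0, "dp": [-1, -19, 0], "twist": 0}, {"jaw": 0, "dp": [-2, -22, 0], "twist": 0}, {"jaw": 0, "dp": [-3, -24, 0], "twist": 0}])

```text
t: 13.1
position: [0.5567, -0.245, 0.2101]
orientation: [0.417, 0.572, 0.417, -0.569]
wrist_force: [4.9, 2.9, 2.3]
opening: 0.0153
```

```bash
python3 arc.py .5236 -.2297 40 8
```

```text
13.1 [ 0.5567 -0.245   0.2101] [4.9 2.9 2.3] [ 0.25 -1.   -0.  ] 0.0153 0.36
(np.float64(-24.8), [[-2, -2], [-4, -5], [-6, -7], [-8, -10], [-10, -12], [-13, -14], [-15, -15], [-18, -17]])
```

Emit:
move_arm(series=[{"jaw": 0, "dp": [-2, -2, 0], "twist": -0.09}, {"jaw": 0, "dp": [-4, -5, 0], "twist": -0.18}, {"jaw": 0, "dp": [-6, -7, 0], "twist": -0.27}, {"jaw": 0, "dp": [-8, -10, 0], "twist": -0.36}, {"jaw": 0, "dp": [-10, -12, 0], "twist": -0.45}, {"jaw": 0, "dp": [-13, -14, 0], "twist": -0.54}, {"jaw": 0, "dp": [-15, -15, 0], "twist": -0.63}, {"jaw": 0, "dp": [-18, -17, 0], "twist": -0.72}])

```text
t: 14.1
position: [0.5386, -0.2629, 0.2101]
orientation: [0.189, 0.683, 0.187, -0.68]
wrist_force: [3.3, 1.8, 0.1]
opening: 0.0157
```

```bash
python3 arc.py .5236 -.2297 15 6
```

```text
14.1 [ 0.5386 -0.2629  0.2101] [3.3 1.8 0.1] [ 0.25 -0.53  0.02] 0.0157 -0.21
(np.float64(-65.6), [[-2, 0], [-3, 0], [-5, -1], [-6, -1], [-8, -1], [-9, -2]])
```

Emit:
move_arm(series=[{"jaw": 0, "dp": [-2, 0, 0], "twist": -0.05}, {"jaw": 0, "dp": [-3, 0, 0], "twist": -0.1}, {"jaw": 0, "dp": [-5, -1, 0], "twist": -0.14}, {"jaw": 0, "dp": [-6, -1, 0], "twist": -0.18}, {"jaw": 0, "dp": [-8, -1, 0], "twist": -0.22}, {"jaw": 0, "dp": [-9, -2, 0], "twist": -0.26}])

```text
t: 14.85
position: [0.5294, -0.2654, 0.2101]
orientation: [0.099, 0.702, 0.096, -0.699]
wrist_force: [4.2, -1.0, -0.0]
opening: 0.0155
```

```bash
python3 arc.py .5236 -.2297 12 6
```

```text
14.85 [ 0.5294 -0.2654  0.2101] [ 4.2 -1.  -0. ] [-0.22 -0.58 -0.  ] 0.0155 -0.42
(np.float64(-80.8), [[-1, 1], [-3, 0], [-4, 0], [-5, 0], [-6, 0], [-8, 0]])
```

Emit:
move_arm(series=[{"jaw": 0, "dp": [-1, 0, 0], "twist": -0.04}, {"jaw": 0, "dp": [-3, 0, 0], "twist": -0.08}, {"jaw": 0, "dp": [-4, 0, 0], "twist": -0.12}, {"jaw": 0, "dp": [-5, 0, 0], "twist": -0.16}, {"jaw": 0, "dp": [-6, 0, 0], "twist": -0.2}, {"jaw": 0, "dp": [-8, 0, 0], "twist": -0.22}])

```text
t: 15.6
position: [0.5213, -0.2655, 0.2102]
orientation: [0.021, 0.708, 0.018, -0.706]
wrist_force: [3.1, -3.4, 1.4]
opening: 0.0155
```

```bash
python3 arc.py .5236 -.2297 12 6
```

```text
15.6 [ 0.5213 -0.2655  0.2102] [ 3.1 -3.4  1.4] [-0.65 -0.56 -0.  ] 0.0155 -0.6
(np.float64(-93.6), [[-1, 1], [-2, 1], [-4, 1], [-5, 1], [-6, 1], [-7, 2]])
```

Emit:
move_arm(series=[{"jaw": 0, "dp": [-1, 1, 0], "twist": -0.04}, {"jaw": 0, "dp": [-2, 1, 0], "twist": -0.08}, {"jaw": 0, "dp": [-4, 1, 0], "twist": -0.12}, {"jaw": 0, "dp": [-5, 1, 0], "twist": -0.16}, {"jaw": 0, "dp": [-6, 2, 0], "twist": -0.2}, {"jaw": 0, "dp": [-7, 2, 0], "twist": -0.22}])

```text
t: 16.35
position: [0.514, -0.264, 0.2103]
orientation: [-0.057, 0.706, -0.062, -0.704]
wrist_force: [2.8, -3.6, 0.5]
opening: 0.0153
```

```bash
python3 arc.py .5236 -.2297 12 6
```

```text
16.35 [ 0.514  -0.264   0.2103] [ 2.8 -3.6  0.5] [-0.93 -0.32 -0.  ] 0.0153 -0.78
(np.float64(-105.6), [[-1, 1], [-2, 1], [-3, 1], [-5, 2], [-6, 2], [-7, 3]])
```

Emit:
move_arm(series=[{"jaw": 0, "dp": [-1, 1, 0], "twist": -0.04}, {"jaw": 0, "dp": [-2, 1, 0], "twist": -0.08}, {"jaw": 0, "dp": [-3, 1, 0], "twist": -0.12}, {"jaw": 0, "dp": [-5, 2, 0], "twist": -0.16}, {"jaw": 0, "dp": [-6, 2, 0], "twist": -0.2}, {"jaw": 0, "dp": [-7, 3, 0], "twist": -0.22}])

```text
t: 17.1
position: [0.5094, -0.2619, 0.2107]
orientation: [-0.134, 0.696, -0.14, -0.691]
wrist_force: [10.1, -9.5, -5.4]
opening: 0.0155
```

```bash
python3 arc.py .5236 -.2297 9 5
```

```text
17.1 [ 0.5094 -0.2619  0.2107] [10.1 -9.5 -5.4] [-1.82 -1.95  0.02] 0.0155 -0.96
(np.float64(-113.8), [[-1, 0], [-2, 1], [-3, 1], [-4, 2], [-5, 2]])
```

Tangential load jumped from 4 to 13 N, and the knob moved only 5 of the 7.5 mm, so this is the stop. I'll confirm with a light hold.

Emit:
move_arm(series=[{"jaw": 0, "dp": [-1, 0.5, 0], "twist": 0}, {"jaw": 0, "dp": [-1, 0.5, 0], "twist": 0}, {"jaw": 0, "dp": [-1, 0.5, 0], "twist": 0}])

```text
t: 17.48
position: [0.5098, -0.2621, 0.2108]
orientation: [-0.133, 0.697, -0.141, -0.69]
wrist_force: [7.2, -7.7, -5.7]
opening: 0.0157
```

```bash
python3 arc.py .5236 -.2297 9 5
```

```text
17.475 [ 0.5098 -0.2621  0.2108] [ 7.2 -7.7 -5.7] [-1.47 -1.39  0.04] 0.0157 -0.96
(np.float64(-113.0), [[-1, 0], [-2, 1], [-3, 1], [-4, 2], [-5, 2]])
```

Emit:
move_arm(series=[{"jaw": 0, "dp": [0, 0, 0], "twist": 0}, {"jaw": 0.5, "dp": [0, 0, 0], "twist": 0}, {"jaw": 0.5, "dp": [0, 0, 0], "twist": 0}, {"jaw": 0.5, "dp": [0, 0, 0], "twist": 0}, {"jaw": 0.5, "dp": [0, 0, 30], "twist": 0}, {"jaw": 0.5, "dp": [0, 0, 70], "twist": 0}, {"jaw": 0.5, "dp": [0, 60, 80], "twist": 0.18}, {"jaw": 0.5, "dp": [0, 120, 80], "twist": 0.36}, {"jaw": 0.5, "dp": [0, 180, 80], "twist": 0.54}, {"jaw": 0.5, "dp": [0, 240, 80], "twist": 0.72}])

```text
t: 18.73
position: [0.5092, -0.0198, 0.2908]
orientation: [0.12, 0.702, 0.116, -0.692]
wrist_force: [0.8, -0.3, -0.7]
opening: 0.0442
```

```bash
python3 - <<'E'
from h import *
st=get_state();print(st["t"],st["position"],st["joint_pos"],st["orientation"])
t=read_camera("top");s=read_camera("scene")
a=cv2.resize(s["img"][155:300,165:310],(420,420),interpolation=cv2.INTER_CUBIC);b=cv2.resize(t["img"][190:250,280:340],(380,420),interpolation=cv2.INTER_CUBIC)
cv2.imwrite("pics/g.png",np.hstack([a,b[:,:380]]))
E
```

```text
18.725 [ 0.50922907 -0.01982809  0.29080526] [-0.86662065  0.40513329  1.04909087  1.92712705 -0.40925922  1.02736255
 -0.87493673] [ 0.11993152  0.70193408  0.1160085  -0.69242112]
```

View pics/g.png

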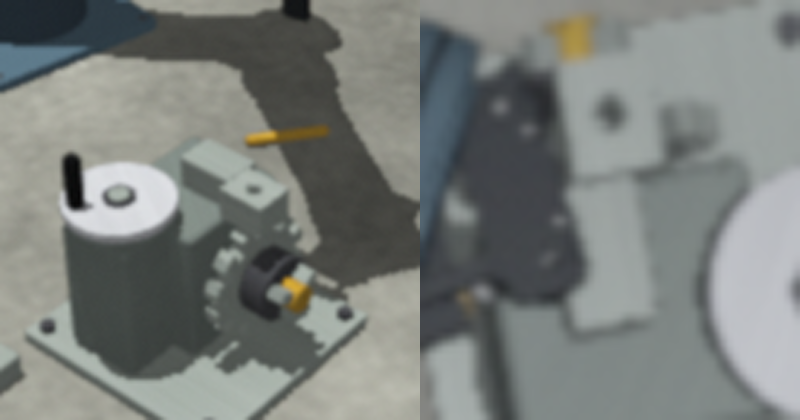

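Picture g shows the knob left at the stop (73,180), the bore clear at (254,190) and at (610,112) in the top half, and the head undisturbed. Next the pin.

Emit:
move_arm(series=[{"jaw": 0.5, "dp": [-4, 60, 0], "twist": 0}, {"jaw": 0.5, "dp": [-8, 120, -10], "twist": 0}, {"jaw": 0.5, "dp": [-14, 180, -60], "twist": 0}, {"jaw": 0.5, "dp": [-19, 235, -100], "twist": 0}, {"jaw": 0.5, "dp": [-19, 249, -131], "twist": 0}, {"jaw": 0.5, "dp": [-19, 249, -131], "twist": 0}])

```text
t: 19.58
position: [0.4881, 0.2362, 0.1558]
orientation: [0.123, 0.699, 0.121, -0.694]
wrist_force: [0.4, -0.5, 1.2]
opening: 0.044
```

```bash
python3 - <<'E'
from h import *
st=get_state();print(st["t"],st["position"],st["joint_pos"][6])
t=read_camera("top");s=read_camera("scene")
for c in(t,s):
    u,v=proj(c,BORE);u0,v0=int(round(u)),int(round(v))
    g=c["img"].astype(float).mean(2)[v0-4:v0+5,u0-4:u0+5];print(np.round(g).astype(int))
    w=np.clip(np.percentile(g,60)-15-g,0,None);vv,uu=np.mgrid[v0-4:v0+5,u0-4:u0+5]
    w*= ((uu-u)**2+(vv-v)**2<11)
    print(at_z(c,(w*uu).sum()/w.sum(),(w*vv).sum()/w.sum(),.176))
cv2.imwrite("pics/h.png",cv2.resize(s["img"][140:240,290:390],(600,600),interpolation=cv2.INTER_CUBIC))
E
```

```text
19.575 [0.48809679 0.23622097 0.15582187] -1.176917852341811
[[164 163 160 157 157 159 161 161 160]
 [163 159 150 136 135 146 156 160 160]
 [160 150 130 109 106 125 147 157 161]
 [156 139 112  90  87 105 133 152 160]
 [154 136 113  92  82  97 127 150 160]
 [159 150 137 116  98 110 138 155 161]
 [161 157 147 133 125 136 152 160 162]
 [163 162 160 155 155 157 161 162 163]
 [163 166 165 164 164 163 163 163 163]]
[ 0.58899853 -0.14310035  0.176     ]
[[178 178 178 177 176 175 175 173 168]
 [177 177 175 175 176 176 175 175 175]
 [175 172 160 156 159 162 167 171 175]
 [174 163 137 124 122 129 142 159 172]
 [173 160 127 103  95 100 117 150 171]
 [173 166 142 120 109 114 131 158 173]
 [173 172 165 157 153 155 161 170 175]
 [159 168 171 172 172 173 173 174 175]
 [123 141 159 170 173 175 175 175 175]]
[ 0.58886126 -0.14296222  0.176     ]
```

View pics/h.png

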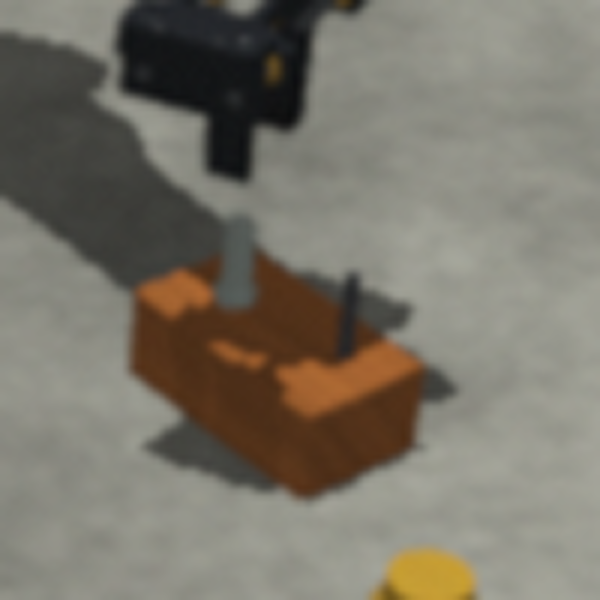

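The pin stands in the block (h.png: handle top (238,220), collar (235,300)), with the gripper above it. Descending with small lateral corrections.

Emit:
move_arm(series=[{"jaw": 0.5, "dp": [2, -7, 0], "twist": 0}, {"jaw": 0.5, "dp": [2, -7, 0], "twist": 0}, {"jaw": 0.5, "dp": [2, -7, -20], "twist": 0}, {"jaw": 0.5, "dp": [2, -7, -40], "twist": 0}, {"jaw": 0.5, "dp": [2, -7, -60], "twist": 0}, {"jaw": 0.5, "dp": [2, -7, -71], "twist": 0}, {"jaw": 0.5, "dp": [2, -7, -71], "twist": 0}, {"jaw": 0.5, "dp": [2, -7, -71], "twist": 0}])

```text
t: 20.68
position: [0.4934, 0.2263, 0.0886]
orientation: [0.122, 0.701, 0.119, -0.692]
wrist_force: [0.7, 0.2, 0.4]
opening: 0.0441
```

Emit:
move_arm(series=[{"jaw": 0, "dp": [0, 0, 0], "twist": 0}, {"jaw": 0, "dp": [0, 0, 0], "twist": 0}, {"jaw": 0, "dp": [0, 0, 0], "twist": 0}, {"jaw": 0, "dp": [0, 0, 0], "twist": 0}, {"jaw": 0, "dp": [0, 0, 0], "twist": 0}], force=20)

```text
t: 21.3
position: [0.4933, 0.2273, 0.0888]
orientation: [0.121, 0.701, 0.12, -0.692]
wrist_force: [-2.1, 5.2, 4.2]
opening: 0.0155
```

Emit:
move_arm(series=[{"jaw": 0, "dp": [0, 0, 10], "twist": 0}, {"jaw": 0, "dp": [0, 0, 25], "twist": 0}, {"jaw": 0, "dp": [0, 0, 45], "twist": 0}, {"jaw": 0, "dp": [0, 0, 70], "twist": 0}, {"jaw": 0, "dp": [0, 0, 120], "twist": 0}, {"jaw": 0, "dp": [0, 0, 170], "twist": 0}, {"jaw": 0, "dp": [0, 0, 210], "twist": 0}, {"jaw": 0, "dp": [0, 0, 210], "twist": 0}], force=35)

```text
t: 22.3
position: [0.4951, 0.2266, 0.3025]
orientation: [0.12, 0.703, 0.12, -0.69]
wrist_force: [-0.2, 0.0, -2.0]
opening: 0.0148
```

```bash
python3 - <<'E'
from h import *
st=get_state();print(st["t"],st["position"],st["joint_pos"],st["opening"],st["wrist_force"])
E
```

```text
22.3 [0.49506782 0.22655579 0.30245162] [-1.28357646  0.46543159  1.03595058  1.83213867 -0.44931838  1.08353231
 -1.31355652] 0.014791805483671077 [-0.19564864  0.0308626  -2.03218286]
```

Emit:
move_arm(series=[{"jaw": 0, "dp": [14, -55, 0], "twist": 0}, {"jaw": 0, "dp": [28, -110, 0], "twist": 0}, {"jaw": 0, "dp": [42, -165, 0], "twist": 0}, {"jaw": 0, "dp": [56, -220, 0], "twist": 0}, {"jaw": 0, "dp": [70, -275, 0], "twist": 0}, {"jaw": 0, "dp": [84, -330, 0], "twist": 0}, {"jaw": 0, "dp": [94, -360, 0], "twist": 0}, {"jaw": 0, "dp": [94, -370, -15], "twist": 0}, {"jaw": 0, "dp": [94, -370, -20], "twist": 0}, {"jaw": 0, "dp": [94, -370, -20], "twist": 0}])

```text
t: 23.55
position: [0.5885, -0.1413, 0.2813]
orientation: [0.12, 0.703, 0.121, -0.691]
wrist_force: [0.2, -0.4, -0.8]
opening: 0.0149
```

```bash
python3 - <<'E'
from h import *
s=read_camera("scene");t=read_camera("top");st=get_state();print(st["t"],st["position"])
p=st["position"];print("expected tip px",proj(s,p-[0,0,.0848]),proj(s,p-[0,0,.0388]),"bore",proj(s,BORE))
cv2.imwrite("pics/i.png",cv2.resize(s["img"][165:240,215:290],(600,600),interpolation=cv2.INTER_CUBIC))
for l in("index_pin","pin_tip"):
  for c in(s,t): print(l,[(round(d["conf"],2),d["bbox"],np.argwhere(d["pixels"]).mean(0)[::-1]) for d in cut_out(c,l)[:2]])
E
```

```text
23.65 [ 0.58916675 -0.1417407   0.28234454]
expected tip px (np.float64(252.52494275975675), np.float64(212.6501756460563)) (np.float64(252.4024419282468), np.float64(196.57502606829485)) bore (np.float64(252.2205107275096), np.float64(220.06912645015674))
index_pin []
index_pin [(0.32, [160.6, 213.3, 196.3, 262.2], array([178.95163807, 236.69890796]))]
pin_tip [(0.43, [248.3, 195.3, 258.2, 209.1], array([251.73684211, 201.55263158]))]
pin_tip [(0.75, [322.7, 212.2, 364.9, 248.2], array([343.50570342, 231.56939163]))]
```

View pics/i.png

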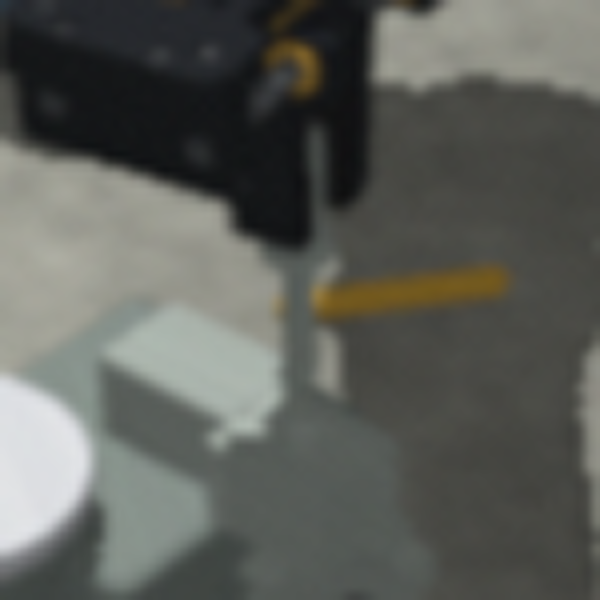

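In i.png the shank hangs centred at about x=300 (u≈252.0), over the block, against 252.2 for the bore. That puts it within about 1.5 mm, so I'll probe down gently.

Emit:
move_arm(series=[{"jaw": 0, "dp": [1, -1, -5], "twist": 0}, {"jaw": 0, "dp": [1, -1, -10], "twist": 0}, {"jaw": 0, "dp": [1, -1, -15], "twist": 0}, {"jaw": 0, "dp": [1, -1, -19], "twist": 0}, {"jaw": 0, "dp": [1, -1, -21], "twist": 0}, {"jaw": 0, "dp": [1, -1, -23], "twist": 0}, {"jaw": 0, "dp": [1, -1, -24], "twist": 0}, {"jaw": 0, "dp": [1, -1, -24], "twist": 0}], force=20)

```text
t: 24.85
position: [0.5903, -0.1438, 0.2588]
orientation: [0.12, 0.703, 0.12, -0.69]
wrist_force: [0.6, 1.1, -1.1]
opening: 0.0152
```

```bash
python3 arc.py .5236 -.2297 9 5
```

```text
24.85 [ 0.5903 -0.1438  0.2588] [ 0.6  1.1 -1.1] [-0.04  0.11 -0.02] 0.0152 -0.59
(np.float64(52.2), [[-44, -59], [-43, -59], [-42, -60], [-42, -61], [-41, -62]])
```

Emit:
move_arm(series=[{"jaw": 0, "dp": [0, 0, -1], "twist": 0}, {"jaw": 0, "dp": [0, 0, -2], "twist": 0}, {"jaw": 0, "dp": [0, 0, -3], "twist": 0}, {"jaw": 0, "dp": [0, 0, -4], "twist": 0}, {"jaw": 0, "dp": [0, 0, -5], "twist": 0}, {"jaw": 0, "dp": [0, 0, -5], "twist": 0}])

```text
t: 25.6
position: [0.5902, -0.1437, 0.2536]
orientation: [0.12, 0.703, 0.12, -0.69]
wrist_force: [0.8, 1.2, -0.7]
opening: 0.0153
```

```bash
python3 arc.py .5236 -.2297 9 5
```

```text
25.6 [ 0.5902 -0.1437  0.2536] [ 0.8  1.2 -0.7] [0.15 0.12 0.03] 0.0153 -0.59
(np.float64(52.2), [[-44, -59], [-43, -59], [-42, -60], [-42, -61], [-41, -62]])
```

Emit:
move_arm(series=[{"jaw": 0, "dp": [0, 0, -2], "twist": 0}, {"jaw": 0, "dp": [0, 0, -4], "twist": 0}, {"jaw": 0, "dp": [0, 0, -6], "twist": 0}, {"jaw": 0, "dp": [0, 0, -8], "twist": 0}, {"jaw": 0, "dp": [0, 0, -10], "twist": 0}, {"jaw": 0, "dp": [0, 0, -12], "twist": 0}, {"jaw": 0, "dp": [0, 0, -12], "twist": 0}])

```text
t: 26.48
position: [0.5901, -0.1436, 0.2414]
orientation: [0.12, 0.703, 0.12, -0.69]
wrist_force: [0.1, 1.0, -1.7]
opening: 0.0155
```

```bash
python3 arc.py .5236 -.2297 9 5
```

```text
26.475 [ 0.5901 -0.1436  0.2414] [ 0.1  1.  -1.7] [0.25 0.11 0.05] 0.0155 -0.58
(np.float64(52.3), [[-44, -59], [-43, -59], [-42, -60], [-42, -61], [-41, -62]])
```

Emit:
move_arm(series=[{"jaw": 0, "dp": [0, 0, -3], "twist": 0}, {"jaw": 0, "dp": [0, 0, -6], "twist": 0}, {"jaw": 0, "dp": [0, 0, -9], "twist": 0}, {"jaw": 0, "dp": [0, 0, -12], "twist": 0}, {"jaw": 0, "dp": [0, 0, -14], "twist": 0}, {"jaw": 0, "dp": [0, 0, -16], "twist": 0}, {"jaw": 0, "dp": [0, 0, -18], "twist": 0}, {"jaw": 0, "dp": [0, 0, -19], "twist": 0}, {"jaw": 0, "dp": [0, 0, -19], "twist": 0}])

```text
t: 27.6
position: [0.5901, -0.1433, 0.2223]
orientation: [0.12, 0.703, 0.121, -0.69]
wrist_force: [0.3, 4.1, -0.9]
opening: 0.0152
```

```bash
python3 arc.py .5236 -.2297 9 5
```

```text
27.6 [ 0.5901 -0.1433  0.2223] [ 0.3  4.1 -0.9] [ 0.82  0.16 -0.01] 0.0152 -0.56
(np.float64(52.4), [[-44, -59], [-43, -60], [-42, -60], [-42, -61], [-41, -62]])
```

Emit:
move_arm(series=[{"jaw": 0, "dp": [0, 0.5, -1], "twist": 0}, {"jaw": 0, "dp": [0, 0.5, -2], "twist": 0}, {"jaw": 0, "dp": [0, 0.5, -3], "twist": 0}, {"jaw": 0, "dp": [0, 0.5, -4], "twist": 0}, {"jaw": 0, "dp": [0, 0.5, -5], "twist": 0}, {"jaw": 0, "dp": [0, 0.5, -6], "twist": 0}, {"jaw": 0, "dp": [0, 0.5, -7], "twist": 0}, {"jaw": 0, "dp": [0, 0.5, -7], "twist": 0}], force=12)

```text
t: 28.6
position: [0.5901, -0.1429, 0.2151]
orientation: [0.12, 0.703, 0.121, -0.69]
wrist_force: [1.0, 1.5, -1.1]
opening: 0.0152
```

```bash
python3 arc.py .5236 -.2297 9 5
```

```text
28.6 [ 0.5901 -0.1429  0.2151] [ 1.   1.5 -1.1] [0.32 0.07 0.05] 0.0152 -0.55
(np.float64(52.6), [[-44, -59], [-43, -60], [-42, -61], [-42, -62], [-41, -62]])
```

Emit:
move_arm(series=[{"jaw": 0, "dp": [0, 0.5, -0.5], "twist": 0}, {"jaw": 0, "dp": [0, 0.5, -1], "twist": 0}, {"jaw": 0, "dp": [0, 0.5, -1.5], "twist": 0}, {"jaw": 0, "dp": [0, 0.5, -1.5], "twist": 0}])

```text
t: 29.1
position: [0.5904, -0.1425, 0.2145]
orientation: [0.12, 0.704, 0.121, -0.69]
wrist_force: [-1.5, 2.5, 8.1]
opening: 0.016
```

```bash
python3 arc.py .5236 -.2297 9 5
```

```text
29.1 [ 0.5904 -0.1425  0.2145] [-1.5  2.5  8.1] [0.53 0.55 0.03] 0.016 -0.55
(np.float64(52.6), [[-44, -60], [-44, -61], [-43, -61], [-42, -62], [-41, -63]])
```

An 8 N upward reaction at the expected seat height (TCP z 0.2145, predicted 0.2148) says the shoulder is home. Releasing.

Emit:
move_arm(series=[{"jaw": 0.4, "dp": [0, 0, 0], "twist": 0}, {"jaw": 0.4, "dp": [0, 0, 0], "twist": 0}, {"jaw": 0.4, "dp": [0, 0, 0], "twist": 0}, {"jaw": 0.4, "dp": [0, 0, 0], "twist": 0}, {"jaw": 0.4, "dp": [0, 0, 20], "twist": 0}, {"jaw": 0.4, "dp": [0, 0, 60], "twist": 0}, {"jaw": 0.4, "dp": [0, 0, 90], "twist": 0}, {"jaw": 0.4, "dp": [-30, 60, 90], "twist": 0}, {"jaw": 0.4, "dp": [-50, 120, 90], "twist": 0}, {"jaw": 0.4, "dp": [-50, 170, 90], "twist": 0}])

```text
t: 30.35
position: [0.5394, 0.0289, 0.3059]
orientation: [0.119, 0.704, 0.121, -0.69]
wrist_force: [0.5, 0.6, 0.7]
opening: 0.0353
```

```bash
python3 - <<'E'
from h import *
s=read_camera("scene");t=read_camera("top");st=get_state();print(st["t"],st["position"],st["wrist_force"])
print("expect handle top/collar",proj(s,[.589,-.143,.220]),proj(s,[.589,-.143,.181]))
a=cv2.resize(s["img"][155:300,165:310],(420,420),interpolation=cv2.INTER_CUBIC);b=cv2.resize(s["img"][185:245,225:280],(380,420),interpolation=cv2.INTER_CUBIC)
cv2.imwrite("pics/j.png",np.hstack([a,b]))
E
```

```text
30.45 [0.54046251 0.03495555 0.30511431] [-0.42750755 -0.01332584 -0.41310931]
expect handle top/collar (np.float64(251.997523280092), np.float64(205.06213628030056)) (np.float64(252.1079628507597), np.float64(218.4387773665769))
```

View pics/j.png

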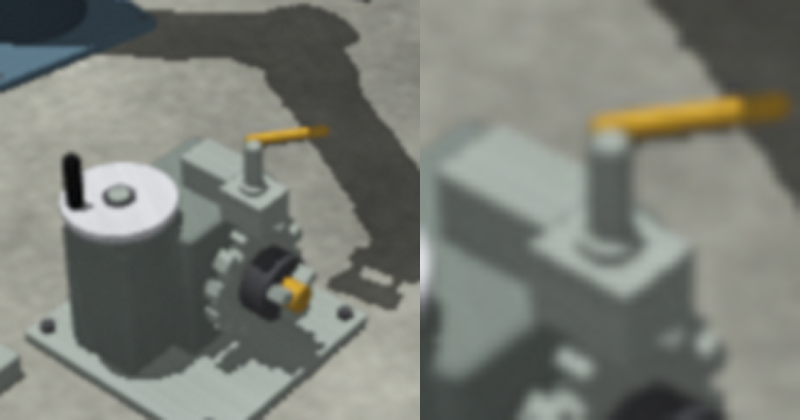

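Picture j shows the pin upright with its collar on the guide block. The handle top is at (612,137), i.e. v≈204.6 against 205.1 expected when home. The knob has not moved. I'll let the arm settle, then hand in.

Emit:
move_arm(series=[{"jaw": 0.4, "dp": [0, 0, 0], "twist": 0}, {"jaw": 0.4, "dp": [0, 0, 0], "twist": 0}])

```text
t: 30.7
position: [0.5407, 0.0338, 0.3058]
orientation: [0.122, 0.703, 0.125, -0.689]
wrist_force: [0.0, -0.6, -0.2]
opening: 0.0356
```

```bash
python3 -c "
from bench import *
print(hand_in())"
```

```text
the job is handed in; nothing more can be done
None
```

The handwheel is wound against its stop, the index pin is home in the next slot and released, and the job was handed in at about 31 s. Hand-in reports no verdict.

- **Winding:** I wound the wheel clockwise about 2.6 turns. The load at the knob rose from about 4 N to 13 N at the stop. A second light push of about 10 N did not move it, and the knob was still in the same place in the last picture.
- **Pin:** It went down the bore with no vertical resistance and passed the disc's rim freely. It seated with about 8 N at the expected height (arm at 214.5 mm, 214.8 mm predicted). The last picture shows it upright with its collar on the guide block and the handle top within half a pixel of where it should be.
- **Not measured directly:**
  - **Slot position:** the camera views of the disc teeth were too blurred and shadowed to measure it. I relied on the stop and on the pin entering freely.
  - **Bystanders:** I didn't measure their positions again. There was no unexpected contact force, and the brass rod, the only one clearly visible in the last picture, looked unmoved.
  - **Networks:** they often missed or misplaced small parts such as the pin and crank knob, so I took those positions from the pictures by hand and by pixel brightness.

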